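Lock the filament spool on its axle with the R-clip

ROBOT

A 7-joint arm with a two-finger parallel gripper is mounted at the origin on the work surface. World frame = base frame: x ahead of the robot, y to its left, z up, the work surface at z = 0. Lengths are in m, angles in rad, forces in N, time in s.
With the tool pointing down it reaches from about 0.375 to 0.925 m from the base axis. Payload 3.1 kg.
Tool frame: the origin (TCP) lies between the finger pads; the fingertips stand 19 mm ahead of it and the grasp point (between the pads) is the TCP; z points along the fingers, y is the direction in which the jaws open and shut (so a half turn about z gives the same grasp; the last joint's range is limited). The gripper opens to 85 mm and grips with 20 to 120 N. Pads are 22 mm wide; open, the fingers measure 114 mm over their backs; the gripper's body (76 mm by 85 mm) begins 54 mm behind the grasp point. The pads swing forward as they close: fully open they stand 13 mm farther back than shut.
Start: joints at [1.2, 0.383, 0.044, 1.598, -0.018, 1.161, -0.05], TCP at [0.175, -0.626, 0.25] pointing down, gripper open.
Joint ranges: [-2.61, 2.61], [-0.41, 2.15], [-1.48, 1.57], [0, 2.5], [-1.57, 4.71], [0.05, 1.97], [-2.85, 2.85]. Speed limits (rad/s): [2.79, 2.79, 3.14, 3.14, 3.14, 3.14, 3.14].

INTERFACE

Orientations are given as a unit quaternion [x, y, z, w].
In Python, from bench import move_ptp, movel, move_j, move_gripper, pause, inverse_kinematics, read_camera, camera_params, MotionError, sign_off, look_for, tip_of, read_time_s, read_qpos, read_joint_vel, read_effort, read_eef_pos, read_tcp_rot, read_ft_force, read_ft_torque, read_finger_gap gives the robot as it stands. Calls block until the motion is done:
- move_ptp(position, orientation): joint-space move of the TCP to a pose.
- movel(position, orientation=None, speed=0.15): straight line of the TCP; orientation=None keeps the orientation; speed is the mean speed in m/s.
- move_j(angles): joint-space move.
- move_gripper(opening, effort=None): finger opening in m; effort is the grip in N (None keeps the last); returns when the fingers have stopped.
- pause(seconds).
- inverse_kinematics(position, orientation): joint angles nearest the present ones, or None.
- read_camera(name): name is "scene" or "top" or "wrist"; returns the picture (420x560x3 uint8, red, green, blue); there is no depth.
- camera_params(name): a dict with "K" (3x3 intrinsics, pixels), "camera_from_world" (4x4, takes a point from world to camera coordinates). Camera axes: x right, y down, z forward; pixel columns grow to the right and rows downward; lengths in m; the calibration is good to about 2 mm. The wrist camera is an equidistant fisheye: a pixel r from the principal point sees the ray r / f radians off the axis. A picture is of the moment at which its call begins: read the wrist's pose just before it. camera_params takes no time and is no camera call; for the wrist camera it gives the pose at the moment of the call.
A pose or a line that the arm cannot do raises MotionError and nothing moves.
- sign_off(): hands the job in, once; it reports no verdict.
Trained networks look in the newest picture that a camera, given by its name, has taken for a name from the list of things; names that differ only in an ending like _2 or _b are one class to them, and where a whole thing is asked for, a point or a joint stands for the part that bears it (a point fixed in the world has none). Each returns a list of dicts, best first, with "confidence" (0 to 1); they miss things now and then, are a little off and sometimes report something else, mostly with a low value. They report only what shows in the picture. A call takes as long as a camera call.
- look_for(camera, name): "at" ([column, row] in pixels, amid what is visible of it).
- tip_of(camera, name): "at" ([column, row] in pixels: a listed point, or the origin of a listed thing).
Readings, each from a call of its own:
- read_time_s(): time.
- read_qpos(): joint angles.
- read_joint_vel(): joint speeds.
- read_effort(): joint torques, N m.
- read_eef_pos(): TCP position.
- read_tcp_rot(): TCP orientation.
- read_ft_force(): force on the tool from outside, world axes, zero at the start.
- read_ft_torque(): the same for the moment, N m.
- read_finger_gap(): finger opening in m.
Only numpy, scipy, OpenCV 4.12 (cv2) and the standard library are available. Lean on these libraries where they do the work, as an engineer would, in place of code of your own. Each camera call takes 0.05 s, during which the arm holds its last target.

TASK

Lock the filament spool on its holder: lift the loose blue dust cover off the grey clip block and set it down on the bare table, standing upright with its open side down. Then take the orange R-clip out of the block and push its straight leg down through the cross-hole near the free end of the white axle, with its bent leg riding over the side of the axle, until its collar sits on the axle and the bent leg has snapped back round it. Leave the green planter, the glue jar and the red parts bin where they are, and let go of everything.

Things in the scene. Friction and masses are not known exactly. Their poses are not given: they have to be found in the camera images.
- stand: Fixed spool holder. Origin on the table below the cross-hole, z up, y along the level axle from free end to spool. Black base 100 (x) by 190 mm (y -35 to 155), 10 thick. White axle, 24 diameter, centre line 95 mm up, y -22 to 118. Orange cone, 52 diameter, y 42 to 51; turning spool, 130 diameter, top 160 mm up, y 53 to 103; orange upright y 116 to 132, 121 mm high.
- hole (a point): Centre of the cross-hole, on the white axle's centre line 95 mm above the table (the axle's top is 12 mm higher). The hole runs straight down through the axle, is 7.5 mm square and open at both ends, with an orange band 3 mm wide round the axle 9 mm to each side of it. Axes as the stand's.
- block: Fixed grey clip block, 80 by 80 mm, 42 mm high, with a black round lip on top (66 mm inside diameter, 72 outside, 4 mm high) that locates the cover. Origin at the centre of its underside, z up. The clip stands legs down in a slot in its top, 7 mm wide, running along the block's x; the clip's straight leg is on the block's centre line.
- cover: Loose blue dust cover: upside-down cup, 62 mm diameter, 60 mm high, about 70 g, wall 3 mm, open below, with a white round knob on top, 22 mm diameter, from 60 to 86 mm above the rim. Origin at the centre of its open lower rim, z up. It starts on the block over the clip, hiding it, rim 42 mm above the table. Raise it at least 60 mm to clear the clip.
- clip: Loose orange R-clip, about 55 g. Origin in the middle of its grip tab (24 mm x, 12 mm y, 26 mm z), z up, legs down. The straight leg runs down from the tab on the z axis, the bent leg on the +x side in the x-z plane. Starts upright in the block, origin 81 mm above the table, axes as the block's. On the axle its y lies along the stand's y, bent leg on either side.
- clip_seat (a point): Point on the axis of the clip's straight leg, 51 mm below the clip's origin: it meets the centre of the cross-hole when the clip is home. A collar on the leg, 13 mm wide and 4 mm thick, its underside 12 mm above this point, then rests on top of the axle and stops the clip. Axes as the clip's.
- clip_tip (a point): Lower end of the clip's straight leg, 73 mm below the clip's origin. The leg is 5 mm in diameter, its last 9 mm only 3.5 mm.
- bent_leg (a joint): Springy bent leg of the clip, 5 mm wire, rad: 0 relaxed, grows as it spreads from the straight leg. It has a pocket that fits round the side of the axle (17 mm out), below it a nose, then a flared tip 71 mm below and 17 mm beside the clip's origin. Spreads to about 0.08 as the nose rides over the axle (some 3 to 15 N of downward push) and snaps back to 0 when home.
- planter: Bystander: green printed planter with a small plant, 72 mm diameter, 95 mm high over the leaves, loose. Origin at the centre of its underside.
- glue_jar: Bystander: jar with a yellow cap, 48 mm diameter, 85 mm high, loose. Origin at the centre of its underside.
- parts_bin: Bystander: small open red bin, 75 by 55 mm, 32 mm high, loose. Origin at the centre of its underside.

How it is judged:
By the outcome, as a careful person would: the job done as asked, in the order asked, and still so for the second after the job is handed in, with the robot touching nothing.
It also fails if it takes over 67 s, if anything falls off the work surface, if the arm or the gripper's body presses on something with over 40 N, if the wrist force passes 120 N, or if a joint passes its speed limit or range.

## Working session

There is one attempt and no reset: what is moved stays moved. The work goes in short steps, each a Python script; the robot and the scene stay as the last script left them, time stands still between calls to the robot, and variables do not carry over. Pictures are saved under pics/ and viewed, and the job is handed in when it is done.

```bash
ls; mkdir -p pics
python3 - <<'E'
from bench import *
import cv2
print(read_time_s(), read_eef_pos(), read_tcp_rot(), read_finger_gap())
for n in ["scene","top","wrist"]:
    im=read_camera(n); cv2.imwrite(f"pics/{n}0.png",im[:,:,::-1])
    p=camera_params(n); print(n,p["K"],p["camera_from_world"])
    for t in ["stand","hole","block","cover","planter","glue_jar","parts_bin"]:
        print(t,[(d['at'],round(d['confidence'],2)) for d in tip_of(n,t)[:2]],[(d['at'],round(d['confidence'],2)) for d in look_for(n,t)[:2]] if t!="hole" else "")
print(read_time_s())
E
```

```text
pics
0.0 [ 0.17490983 -0.62505849  0.24885503] [ 9.90700654e-01  1.36052856e-01 -2.49702207e-04 -1.33160306e-03] 0.0850963241893572
scene [[391.43728502   0.         277.66432941]
 [  0.         391.43728502 210.83954638]
 [  0.           0.           1.        ]] [[-0.21235758  0.97719019  0.00189696  0.21510041]
 [ 0.65825671  0.1444829  -0.73879821 -0.31411967]
 [-0.72222044 -0.15564072 -0.67392403  1.19765913]
 [ 0.          0.          0.          1.        ]]
stand [([408.6, 258.8], 0.82)] [([461.7, 249.4], 0.9)]
hole [([422.9, 219.5], 0.71)] 
block [([241.4, 222.7], 0.59)] [([242.1, 220.4], 0.85), ([459.7, 243.8], 0.46)]
cover [([243.6, 203.7], 0.66)] [([243.9, 190.4], 0.62)]
planter [([156.2, 183.1], 0.66)] []
glue_jar [([190.8, 277.2], 0.74)] [([185.8, 261.1], 0.8)]
parts_bin [([281.1, 313.6], 0.82)] [([278.6, 308.5], 0.62)]
top [[433.17234851   0.         279.32479041]
 [  0.         433.17234851 213.17676307]
 [  0.           0.           1.        ]] [[ 8.44181922e-02 -9.96430388e-01  2.24079961e-04 -1.49348053e-01]
 [-9.68577327e-01 -8.21112589e-02 -2.34767336e-01  6.067
[... 386 characters left out ...]
.76)]
planter [([407.0, 288.7], 0.65)] [([416.0, 287.5], 0.6)]
glue_jar [([331.2, 183.1], 0.96), ([405.8, 289.1], 0.57)] [([333.5, 179.0], 0.58)]
parts_bin [([265.1, 168.2], 0.84)] [([265.3, 166.2], 0.9)]
wrist [[325.1922621    0.         276.33357791]
 [  0.         325.1922621  211.86612251]
 [  0.           0.           1.        ]] [[ 2.69365091e-01 -9.63037970e-01 -5.62694444e-04 -6.49830626e-01]
 [-9.11884920e-01 -2.55245212e-01  3.21427713e-01 -4.15038611e-02]
 [-3.09690717e-01 -8.60682927e-02 -9.46933952e-01  3.81637202e-01]
 [ 0.00000000e+00  0.00000000e+00  0.00000000e+00  1.00000000e+00]]
stand [] []
hole [] 
block [] []
cover [] []
planter [] []
glue_jar [] []
parts_bin [] []
2.1
```

View pics/scene0.png

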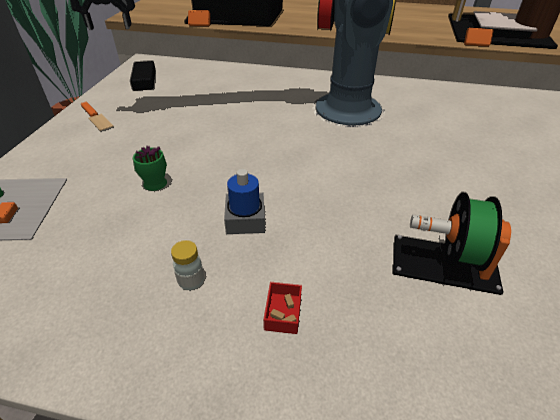

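View pics/top0.png

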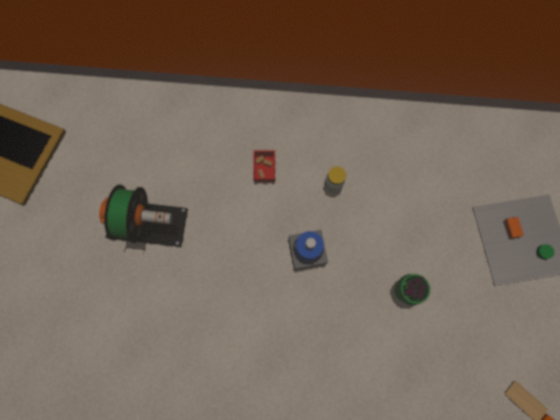

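```bash
cat > h.py <<'E'
from bench import *
import numpy as np, cv2
from scipy.spatial.transform import Rotation as R
from scipy.optimize import least_squares
def proj(P,name,cp=None):
    cp=cp or camera_params(name);P=np.atleast_2d(P)
    K=cp["K"];T=cp["camera_from_world"]
    c=P@T[:3,:3].T+T[:3,3]
    if name=="wrist":
        r=np.hypot(c[:,0],c[:,1]);th=np.arctan2(r,c[:,2]);s=th/np.maximum(r,1e-9)
        return np.c_[K[0,2]+K[0,0]*c[:,0]*s,K[1,2]+K[1,1]*c[:,1]*s]
    return np.c_[K[0,2]+K[0,0]*c[:,0]/c[:,2],K[1,2]+K[1,1]*c[:,1]/c[:,2]]
def ray(px,name,cp=None):
    cp=cp or camera_params(name);K=cp["K"];T=cp["camera_from_world"]
    a=(np.array(px)-[K[0,2],K[1,2]])/K[0,0]
    if name=="wrist":
        th=np.linalg.norm(a);d=np.r_[a/max(th,1e-9)*np.sin(th),np.cos(th)]
    else: d=np.r_[a,1]
    return -T[:3,:3].T@T[:3,3], T[:3,:3].T@d
def atz(px,name,z,cp=None):
    o,d=ray(px,name,cp);return o+d*(z-o[2])/d[2]
def down(psi):
    # tool z down, tool y (jaw axis) at world angle psi
    y=np.array([np.cos(psi),np.sin(psi),0]);z=np.array([0,0,-1.]);x=np.cross(y,z)
    return R.from_matrix(np.c_[x,y,z]).as_quat()
def snap(n,f,crop=None,scale=1):
    im=read_camera(n)[:,:,::-1].copy()
    o=im if crop is None else im[crop[1]:crop[3],crop[0]:crop[2]]
    if scale!=1:o=cv2.resize(o,None,fx=scale,fy=scale,interpolation=cv2.INTER_CUBIC)
    cv2.imwrite("pics/"+f,o);return im
E
python3 - <<'E'
from h import *
for t,z,a,b in [("stand",0,(408.6,258.8),(170.1,227.6)),("hole",.095,(422.9,219.5),(161.8,216.6)),("block",0,(241.4,222.7),(306.1,252.4)),("cover",.042,(243.6,203.7),(304.7,248.2)),("planter",0,(156.2,183.1),(407,288.7)),("glue",0,(190.8,277.2),(331.2,183.1)),("bin",0,(281.1,313.6),(265.1,168.2))]:
    print(t,atz(a,"scene",z).round(4),atz(b,"top",z).round(4))
ws=cv2.imread("pics/scene0.png");cv2.imwrite("pics/s0a.png",cv2.resize(ws[130:330,330:560],None,fx=3.2,fy=3,interpolation=2)[:600,:736])
wt=cv2.imread("pics/top0.png");cv2.imwrite("pics/t0a.png",cv2.resize(wt[150:290,40:230],None,fx=4,fy=4,interpolation=2))
cv2.imwrite("pics/t0b.png",cv2.resize(wt[190:310,240:370],None,fx=4.9,fy=4.9,interpolation=2))
E
```

```text
stand [0.5813 0.1637 0.    ] [0.5749 0.1715 0.    ]
hole [0.5704 0.1678 0.095 ] [0.5811 0.168  0.095 ]
block [ 0.5542 -0.1779  0.    ] [ 0.5415 -0.17    0.    ]
cover [ 0.5403 -0.1746  0.042 ] [ 0.5448 -0.1639  0.042 ]
planter [ 0.4681 -0.4117  0.    ] [ 0.4742 -0.4181  0.    ]
glue [ 0.7124 -0.2285  0.    ] [ 0.7244 -0.2213  0.    ]
bin [ 0.7524 -0.0507  0.    ] [ 0.7501 -0.0496  0.    ]
```

The scene picture shows the spool stand on the right, the hole band near (425,222), and the covered block near (245,210). The top picture shows the block near (308,248) and the axle pointing right at (155,216).

View pics/t0a.png

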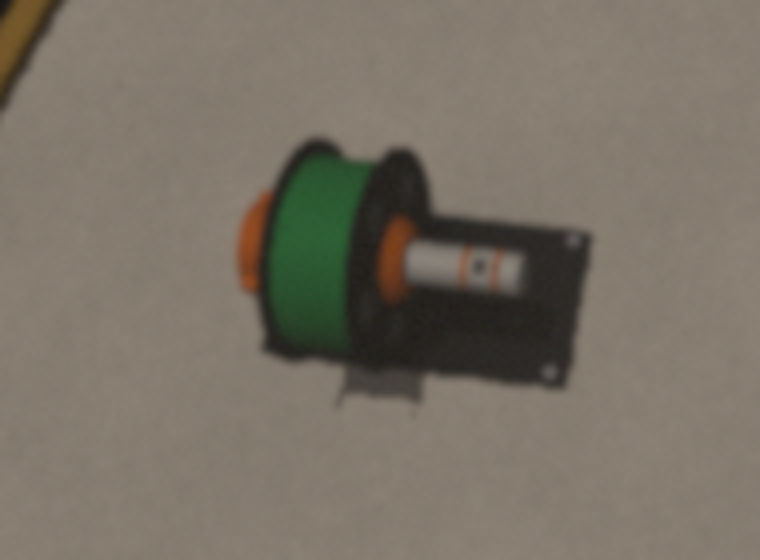

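View pics/t0b.png

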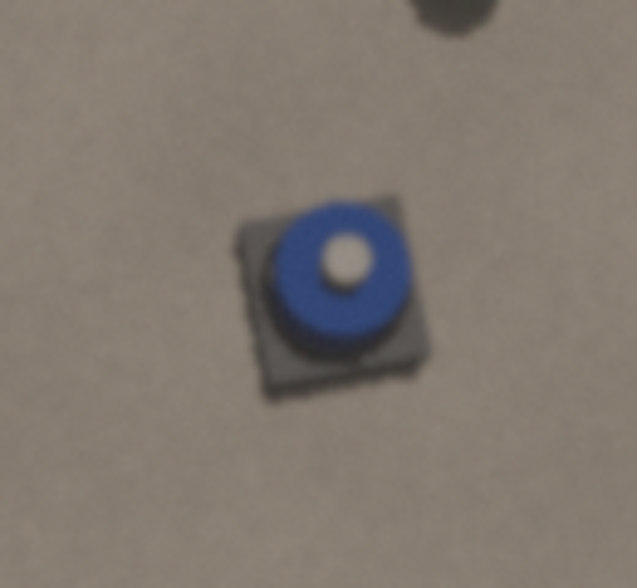

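View pics/s0a.png

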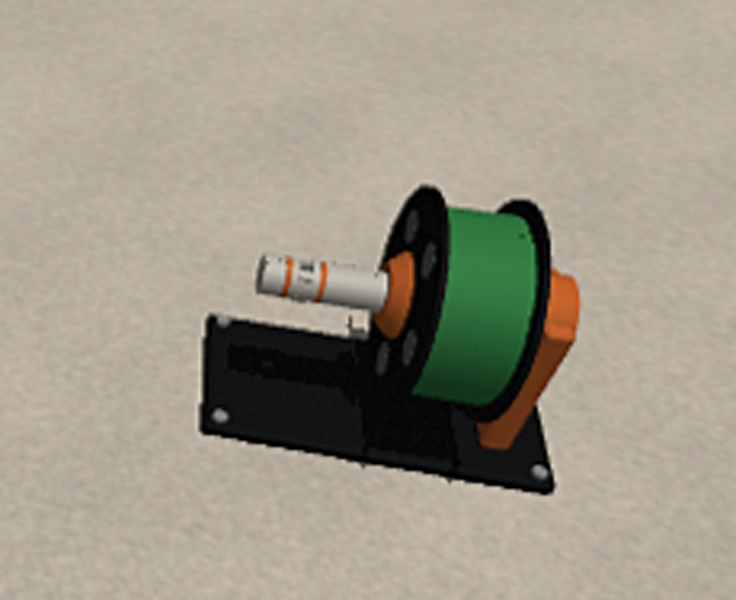

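Run:
```python
from h import *
f=lambda p:(240+p[0]/4.9,190+p[1]/4.9)
print("knob",atz(f((346,258)),"top",.128))
c=[atz(f(p),"top",.042)[:2] for p in [(240,226),(395,200),(428,352),(268,385)]]
print(np.round(c,4),np.mean(c,0)); 
for i in range(4):
    d=c[(i+1)%4]-c[i];print(np.linalg.norm(d),np.degrees(np.arctan2(d[1],d[0])))
g=lambda p:(40+p[0]/4,150+p[1]/4)
h=atz(g((479,266)),"top",.107);print("hole",h)
for a,b,z in [((407,262),(522,271),.095),((588,236),(565,386),.01),((440,215),(588,235),.01)]:
    A,B=atz(g(a),"top",z),atz(g(b),"top",z);d=A-B;print(A,B,np.linalg.norm(d),np.degrees(np.arctan2(d[1],d[0])))
q=lambda p:(330+p[0]/3.2,130+p[1]/3)
print("hole scene",atz(q((307,268)),"scene",.106))
k=(243-0,177);print("knob scene", atz((242.5,178),"scene",.116))
```

```text
knob [ 0.54401699 -0.17185201  0.128     ]
[[ 0.5705 -0.1246]
 [ 0.5897 -0.1987]
 [ 0.5171 -0.2191]
 [ 0.4949 -0.144 ]] [ 0.54303869 -0.17158983]
0.07659370929935479 -75.49412181584606
0.0754314082798372 -164.3584255226069
0.07829620201371564 106.45485207585642
0.07807956959403654 14.38691021288578
hole [0.57847427 0.16910592 0.107     ]
[0.57983212 0.21395508 0.095     ] [0.58014962 0.14791062 0.095     ] 0.06604522211497535 90.27544169971193
[0.62344744 0.13364395 0.01      ] [0.52869338 0.13495362 0.01      ] 0.09476311041658943 -0.791880560433094
[0.62905604 0.2275211  0.01      ] [0.6240844  0.13373015 0.01      ] 0.0939226295855512 86.96572018630908
hole scene [0.58136053 0.16958556 0.106     ]
knob scene [ 0.54918365 -0.16988408  0.116     ]
```

Run:
```python
from h import *
cp=camera_params("wrist");T=cp["camera_from_world"];c=-T[:3,:3].T@T[:3,3]
Rt=R.from_quat(read_tcp_rot()).as_matrix();p=read_eef_pos()
print("cam in tool",Rt.T@(c-p),"axis",Rt.T@T[2,:3]); print("tool y ang",np.degrees(np.arctan2(Rt[1,1],Rt[0,1])),Rt.round(2))
for deg in range(-180,180,30):
    s=inverse_kinematics([.545,-.171,.122],down(np.radians(deg)));s2=inverse_kinematics([.579,.169,.2],down(np.radians(deg)))
    print(deg,None if s is None else np.round(s,2),None if s2 is None else np.round(s2,2))
```

```text
cam in tool [ 8.33321476e-02  3.61141079e-05 -1.24075501e-01] axis [-3.21444563e-01 -5.46256400e-04  9.46928241e-01]
tool y ang -74.37151215159155 [[ 0.96  0.27  0.  ]
 [ 0.27 -0.96 -0.  ]
 [ 0.    0.   -1.  ]]
-180 [-0.72  0.93  1.37  1.93 -1.    1.2  -2.11] [ 0.55  0.7  -1.24  1.72  0.7   1.25  2.28]
-150 [ 0.35  0.39 -0.14  1.89  0.07  0.87 -2.44] [-1.21  0.61  1.15  1.8  -0.61  1.15 -2.47]
-120 [ 0.41  0.4  -0.21  1.88  0.1   0.87 -1.95] [ 0.27  0.46 -0.79  1.73  0.36  1.1  -2.72]
-90 [ 0.49  0.4  -0.3   1.88  0.15  0.88 -1.46] [ 0.31  0.48 -0.84  1.73  0.4   1.11 -2.22]
-60 [ 0.55  0.41 -0.38  1.88  0.19  0.89 -0.97] [ 0.37  0.51 -0.93  1.73  0.45  1.13 -1.74]
-30 [ 0.6   0.42 -0.44  1.87  0.23  0.89 -0.47] [ 0.4   0.54 -0.98  1.73  0.49  1.14 -1.24]
0 [ 0.66  0.44 -0.51  1.87  0.27  0.9   0.02] [ 0.43  0.55 -1.01  1.72  0.51  1.15 -0.74]
30 [ 0.71  0.45 -0.58  1.87  0.31  0.91  0.51] [ 0.43  0.56 -1.03  1.72  0.52  1.16 -0.22]
60 [ 0.69  0.45 -0.56  1.87  0.29  0.91  1.05] [ 0.44  0.56 -1.03  1.72  0.52  1.16  0.3 ]
90 [ 0.75  0.46 -0.62  1.87  0.33  0.92  1.54] [ 0.44  0.56 -1.03  1.72  0.52  1.16  0.83]
120 [ 1.17  0.78 -1.25  1.85  0.82  1.15  1.71] [ 0.55  0.7  -1.24  1.72  0.7   1.25  1.23]
150 [ 1.17  0.78 -1.25  1.85  0.82  1.15  2.24] [ 0.55  0.7  -1.24  1.72  0.7   1.25  1.75]
```

Run:
```python
from h import *
move_ptp([.545,-.171,.22],down(np.radians(-75)))
print(read_time_s(),read_eef_pos().round(4))
snap("wrist","w1.png")
cp=camera_params("wrist")
import pickle;pickle.dump(cp,open("w1.pkl","wb"))
for t in ["block","cover"]:
    for d in tip_of("wrist",t)[:2]: print(t,d,atz(d['at'],"wrist",{"block":0,"cover":.042}[t],cp))
```

```text
4.2083 [ 0.5446 -0.1729  0.22  ]
block {'at': [25.4, 99.7], 'confidence': 0.67} [0.57697927 0.17029479 0.        ]
```

View pics/w1.png

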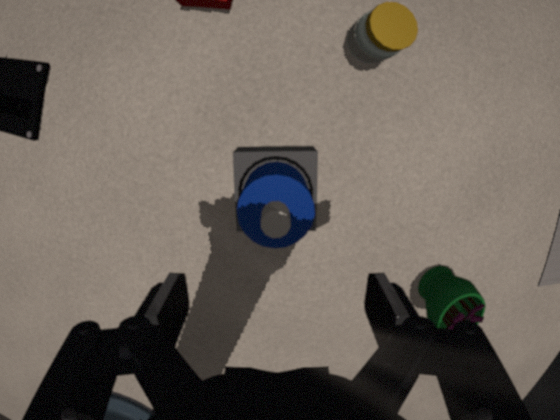

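The wrist picture shows the cover's knob near (275,220), and the block square to the image, from (235,152) to (317,152).

Run:
```python
from h import *
import pickle;cp=pickle.load(open("w1.pkl","rb"))
print("knob",atz((275.5,220),"wrist",.128,cp))
for a,b in [((235,152),(317,152)),((236,152),(237,228)),((317,152),(316,228))]:
    A,B=atz(a,"wrist",.042,cp),atz(b,"wrist",.042,cp);d=B-A;print(A,B,np.linalg.norm(d),np.degrees(np.arctan2(d[1],d[0])))
print(proj([[.545,-.171,.128]],"wrist",cp))
w=cv2.imread("pics/w1.png");cv2.imwrite("pics/w1a.png",cv2.resize(w[130:260,200:350],None,fx=4.6,fy=4.6,interpolation=2))
```

```text
knob [ 0.54816319 -0.17126311  0.128     ]
[ 0.57335152 -0.12510672  0.042     ] [ 0.59302448 -0.19945687  0.042     ] 0.07690884048753169 -75.17925541978279
[ 0.57357976 -0.12602628  0.042     ] [ 0.49930676 -0.14398018  0.042     ] 0.07641218057313164 -166.4106581249537
[ 0.59302448 -0.19945687  0.042     ] [ 0.51959541 -0.22062995  0.042     ] 0.07642072651840696 -163.915222649014
[[274.00729243 223.94650933]]
```

View pics/w1a.png

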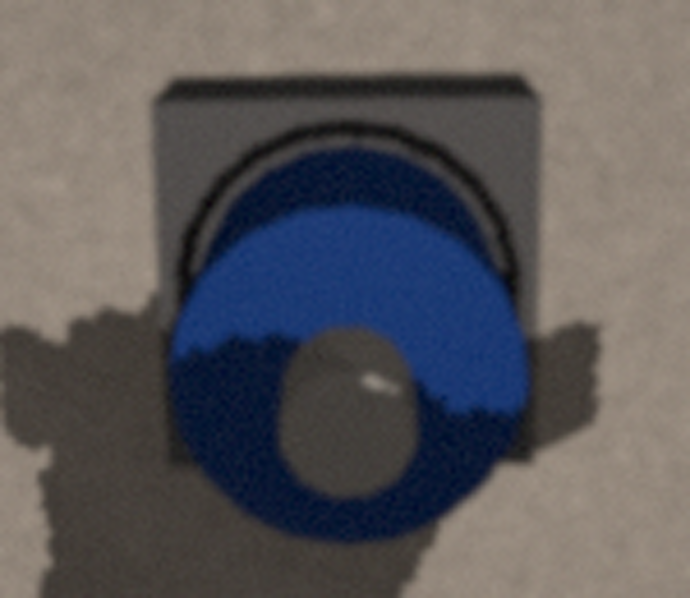

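Run:
```python
from h import *
import pickle;cp=pickle.load(open("w1.pkl","rb"))
print(atz((276.1,223.5),"wrist",.128,cp),atz((276.1,211.1),"wrist",.102,cp))
q=down(np.radians(-75))
move_gripper(.05,60)
movel([.546,-.172,.124],q,speed=.12)
print(read_time_s(),read_eef_pos(),read_ft_force())
move_gripper(.0,60)
print(read_time_s(),read_finger_gap(),read_eef_pos(),read_ft_force())
movel([.546,-.172,.215],q,speed=.15)
print(read_time_s(),read_finger_gap(),read_ft_force())
snap("scene","s2.png",(150,80,410,290),3)
```

```text
[ 0.54570931 -0.17235143  0.128     ] [ 0.54621868 -0.17220078  0.102     ]
5.75 [ 0.54678358 -0.1721279   0.12478894] [-0.72094067 -0.1055971  -0.59139266]
6.125 0.020299332747850056 [ 0.54679969 -0.1720401   0.12511577] [ 0.1256101  -0.16970186  4.49260776]
6.8833 0.019590224959141058 [ 0.31232161 -0.32679836  0.040367  ]
```

View pics/s2.png

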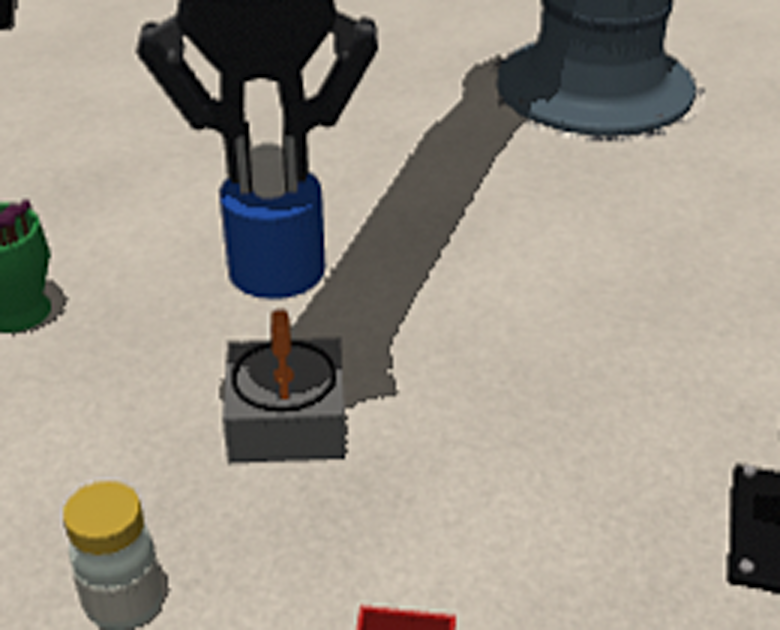

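The scene picture shows the cover lifted clear and upright in the gripper. The orange clip stands in the block at crop (282,355), seen edge-on, so its slot runs along about world x.

Run:
```python
from h import *
q=down(np.radians(-75))
move_ptp([.44,.0,.15],q)
print(read_time_s(),read_eef_pos(),read_finger_gap())
movel([.44,.0,.088],q,speed=.12)
f0=read_ft_force()[2]
z=.086
while z>.079:
    movel([.44,.0,z],q,speed=.03)
    f=read_ft_force()[2]-f0; print(z,f.round(2),read_eef_pos()[2].round(4))
    if f>1.5: break
    z-=.0015
move_gripper(.05,60)
print(read_time_s())
movel([.44,.0,.16],q,speed=.2)
snap("scene","s3.png",(150,80,410,290),3)
print(read_time_s())
```

```text
7.7917 [ 0.44144192 -0.00108418  0.15049125] 0.0199258973675082
0.086 0.16 0.0866
0.08449999999999999 0.09 0.0846
0.08299999999999999 2.07 0.0831
9.6083
10.1917
```

View pics/s3.png

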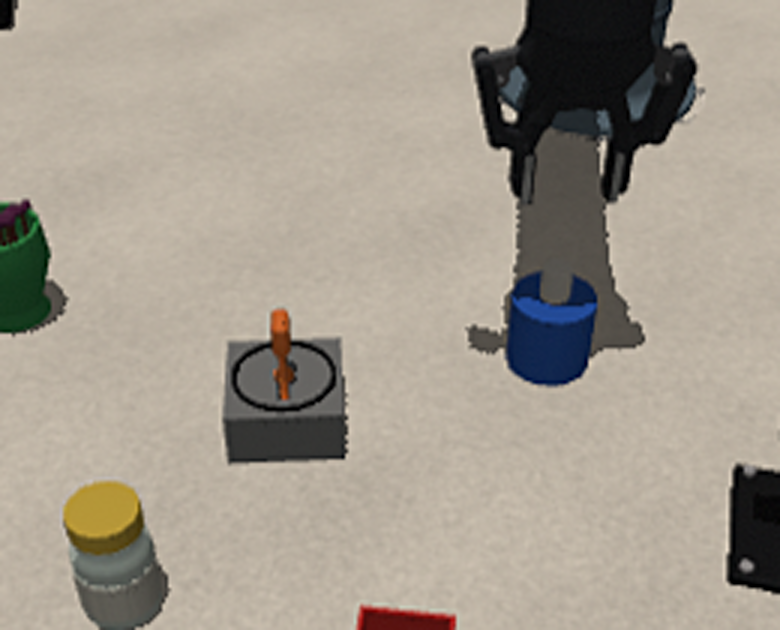

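The cover stands upright on the bare table at crop (550,330). Next I look at the clip from above.

Run:
```python
from h import *
q=down(np.radians(-75))
move_ptp([.546,-.172,.18],q)
print(read_time_s(),read_eef_pos())
import pickle
cp=camera_params("wrist");pickle.dump(cp,open("w2.pkl","wb"))
snap("wrist","w2.png",(180,90,380,250),4)
for t,z in [("clip",.081),("block",0)]:
    for d in tip_of("wrist",t)[:2]: print(t,d,atz(d['at'],"wrist",z,cp))
print(proj([[.546,-.172,.094],[.546,-.172,.068],[.546,-.172,.042]],"wrist",cp))
```

```text
11.0167 [ 0.54485056 -0.16953663  0.17856052]
clip {'at': [278.4, 223.2], 'confidence': 0.6} [ 0.54428652 -0.17082247  0.081     ]
block {'at': [280.3, 191.9], 'confidence': 0.89} [ 0.54613077 -0.17239914  0.        ]
[[280.73813483 228.09164533]
 [280.43787846 215.4994985 ]
 [280.18842703 205.16392963]]
```

View pics/w2.png

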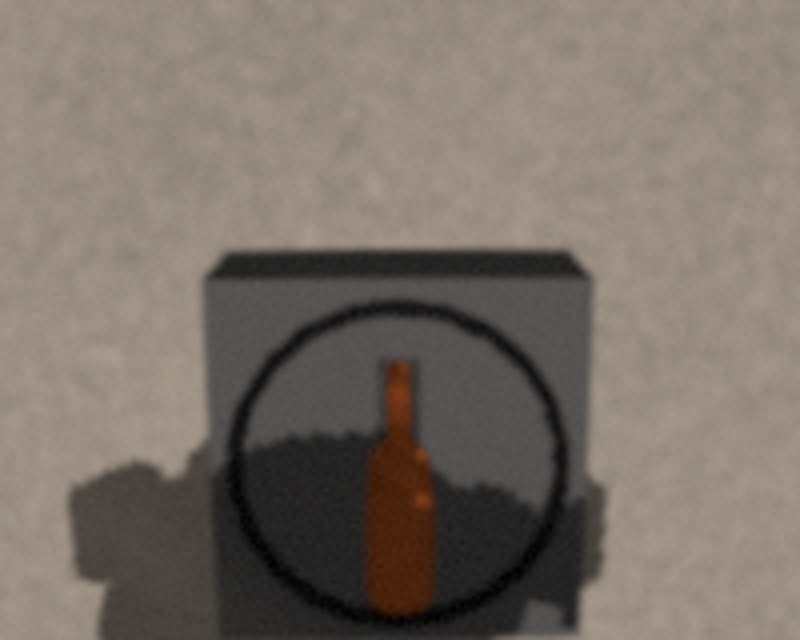

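Run:
```python
from h import *
import pickle;cp=pickle.load(open("w2.pkl","rb"))
g=lambda p:(180+p[0]/4,90+p[1]/4)
# lip fit: outer circle points model
a=np.linspace(0,2*np.pi,60)
def circ(c,r,z):return np.c_[c[0]+r*np.cos(a),c[1]+r*np.sin(a),a*0+z]
c0=(.546,-.172)
P=proj(circ(c0,.036,.046),"wrist",cp);print("lip pred (crop) x",(P[:,0].min()-180)*4,(P[:,0].max()-180)*4,"y",(P[:,1].min()-90)*4,(P[:,1].max()-90)*4)
for yaw in [15]:
    Rz=R.from_euler('z',yaw,degrees=True).as_matrix()
    pts=np.array([[sx*.012,sy*.006,z] for z in(.094,.068) for sx in(-1,1) for sy in(-1,1)])
    Q=proj(pts@Rz.T+[c0[0],c0[1],0],"wrist",cp);print(((Q-[180,90])*4).round(0))
    pts=np.array([[sx*.04,sy*.04,.042] for sx in(-1,1) for sy in(-1,1)])
    Q=proj(pts@Rz.T+[c0[0],c0[1],0],"wrist",cp);print(((Q-[180,90])*4).round(0))
```

```text
lip pred (crop) x 227.93624465109247 573.5261051752593 y 295.4478104719677 624.4346849517316
[[437. 616.]
 [368. 616.]
 [439. 487.]
 [368. 486.]
 [432. 560.]
 [371. 560.]
 [434. 442.]
 [370. 442.]]
[[579. 633.]
 [220. 632.]
 [598. 275.]
 [205. 273.]]
```

Run:
```python
from h import *
q=down(np.radians(-75))
move_gripper(.05,100)
movel([.546,-.172,.083],q,speed=.12)
pause(.2)
print(read_time_s(),read_eef_pos(),R.from_quat(read_tcp_rot()).as_matrix().round(4).tolist(),read_ft_force())
move_gripper(.0,100)
pause(.1)
print(read_time_s(),read_finger_gap(),read_eef_pos(),read_ft_force())
movel([.546,-.172,.2],q,speed=.15)
print(read_time_s(),read_finger_gap(),read_eef_pos(),read_ft_force())
snap("scene","s4.png",(150,80,410,290),3)
```

```text
12.5417 [ 0.54678286 -0.17226046  0.08403454] [[0.9659, 0.2588, 0.0019], [0.2588, -0.9659, -0.0007], [0.0017, 0.0011, -1.0]] [ 0.00080458 -0.09202393 -0.33079364]
13.075 0.01043144154253193 [ 0.5464327  -0.17211486  0.08343457] [0.42117628 0.57376083 2.417571  ]
14.0083 0.01034996153524686 [ 0.54492676 -0.17179461  0.19871758] [-0.23849908  0.0727329  -1.27759752]
```

View pics/s4.png

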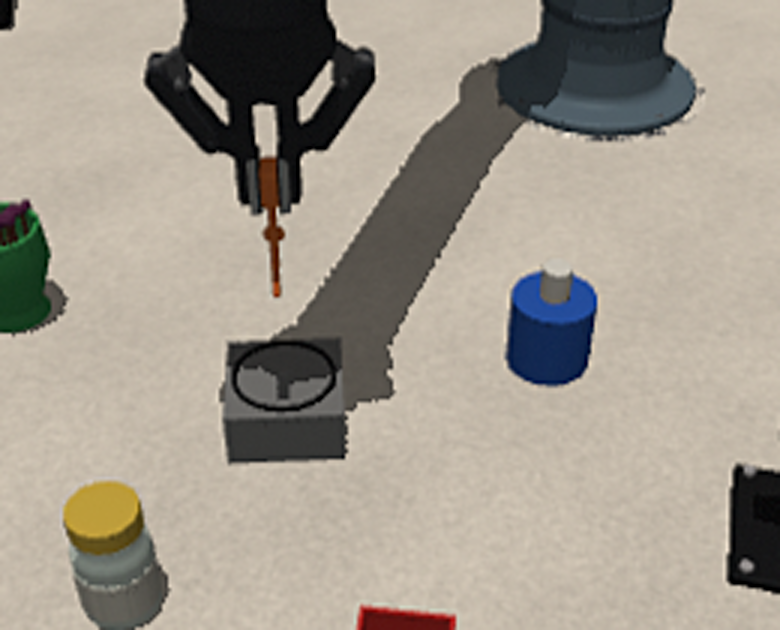

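The clip hangs upright in the gripper, and the block slot is empty. Next I measure the hole from near the axle.

Run:
```python
from h import *
q=down(np.radians(-90))
move_ptp([.555,.125,.24],q)
pause(.15)
import pickle
print(read_time_s(),read_eef_pos(),R.from_quat(read_tcp_rot()).as_matrix().round(4).tolist())
cp=camera_params("wrist");pickle.dump(cp,open("w3.pkl","wb"))
im=snap("wrist","w3.png");cv2.imwrite("pics/w3a.png",cv2.resize(im[150:300,130:330],None,fx=4,fy=4,interpolation=2))
for t,z in [("hole",.095)]:
    for d in tip_of("wrist",t)[:2]: print(t,d,atz(d['at'],"wrist",z,cp))
for t in ["clip_tip","clip","clip_seat"]:
    for d in tip_of("wrist",t)[:1]: print(t,d)
p=read_eef_pos()
print("pred clip tip/seat/bent",proj([p-[0,0,.0754],p-[0,0,.0534],p+[.017,0,-.0734]],"wrist",cp))
print(proj([[.579,.169,.107]],"wrist",cp))
```

```text
15.3583 [0.55538385 0.1223741  0.23942759] [[1.0, -0.0039, -0.0008], [-0.0039, -1.0, -0.0011], [-0.0008, 0.0011, -1.0]]
hole {'at': [220.3, 176.2], 'confidence': 0.69} [0.57967453 0.17013608 0.095     ]
clip_tip {'at': [275.7, 236.3], 'confidence': 0.64}
clip {'at': [277.2, 296.0], 'confidence': 0.75}
clip_seat {'at': [275.5, 248.5], 'confidence': 0.64}
pred clip tip/seat/bent [[273.69812593 234.58634728]
 [273.44948618 248.76013918]
 [273.49602035 211.26758684]]
[[219.2930085  180.17601393]]
```

View pics/w3.png

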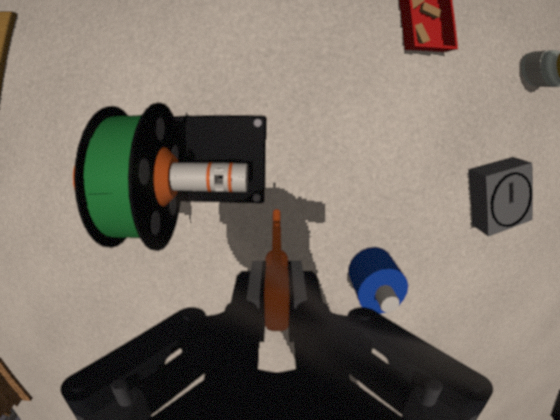

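View pics/w3a.png

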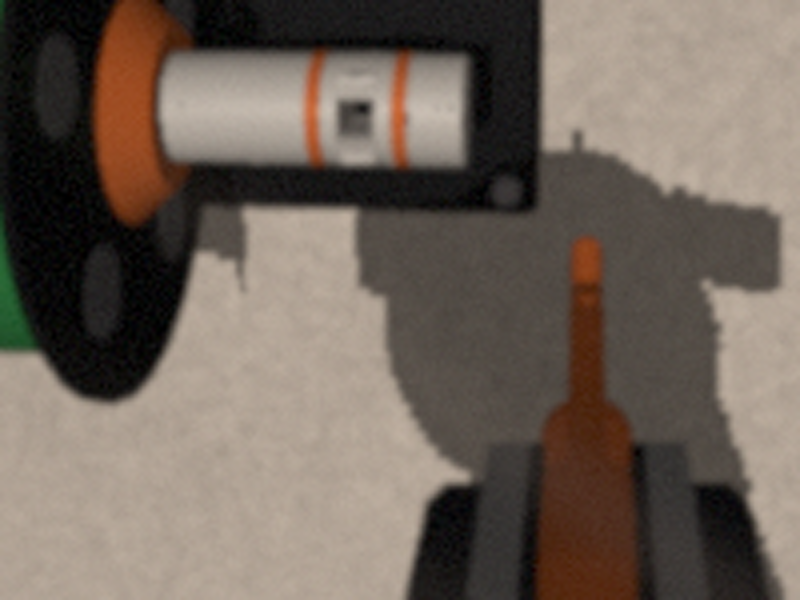

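Run:
```python
from h import *
import pickle;cp=pickle.load(open("w3.pkl","rb"))
p=np.array([0.55538385,0.1223741,0.23942759])
print(read_time_s(),read_eef_pos())
print("pred tip/seat/bent",proj([p-[0,0,.0754],p-[0,0,.0534],p+[.017,0,-.0734]],"wrist",cp))
g=lambda a:(130+a[0]/4,150+a[1]/4)
print("hole",atz(g((354.5,118)),"wrist",.107,cp),"x limits",atz(g((354,98)),"wrist",.107,cp),atz(g((354,138)),"wrist",.107,cp), atz(g((338,118)),"wrist",.107,cp),atz(g((372,118)),"wrist",.107,cp))
# axle model overlay
def ov(x0,y0,yaw):
    Rz=R.from_euler('z',yaw,degrees=True).as_matrix()
    out=[]
    def w(P):return (proj(np.array(P)@Rz.T+[x0,y0,0],"wrist",cp)-[130,150])*4
    return w
w=ov(.579,.169,0)
a=np.linspace(-.1,np.pi+.1,60)
im=cv2.imread("pics/w3a.png")
for y,col in [(-.022,(0,255,0)),(-.0105,(255,0,0)),(-.0075,(255,0,0)),(.0075,(255,0,0)),(.0105,(255,0,0)),(.042,(0,255,0))]:
    P=w(np.c_[.012*np.cos(a),a*0+y,.095+.012*np.sin(a)])
    cv2.polylines(im,[np.int32(P*8)],False,col,1,shift=3)
P=w([[s*.00375,t*.00375,.1065] for s,t in((-1,-1),(-1,1),(1,1),(1,-1))]);cv2.polylines(im,[np.int32(P*8)],True,(0,0,255),1,shift=3)
P=w([[-.05,-.035,.01],[.05,-.035,.01],[.05,.1,.01]]);cv2.polylines(im,[np.int32(P*8)],False,(0,255,255),1,shift=3)
cv2.imwrite("pics/w3o.png",im)
```

```text
15.6083 [0.55513737 0.12428768 0.23993065]
pred tip/seat/bent [[276.58155639 233.94029373]
 [276.6331235  248.02240862]
 [276.48671373 210.63931619]]
hole [0.57957659 0.16952817 0.107     ] x limits [0.58376095 0.16942518 0.107     ] [0.57536534 0.16984861 0.107     ] [0.5796338  0.17297356 0.107     ] [0.57951937 0.16589047 0.107     ]
```

View pics/w3o.png

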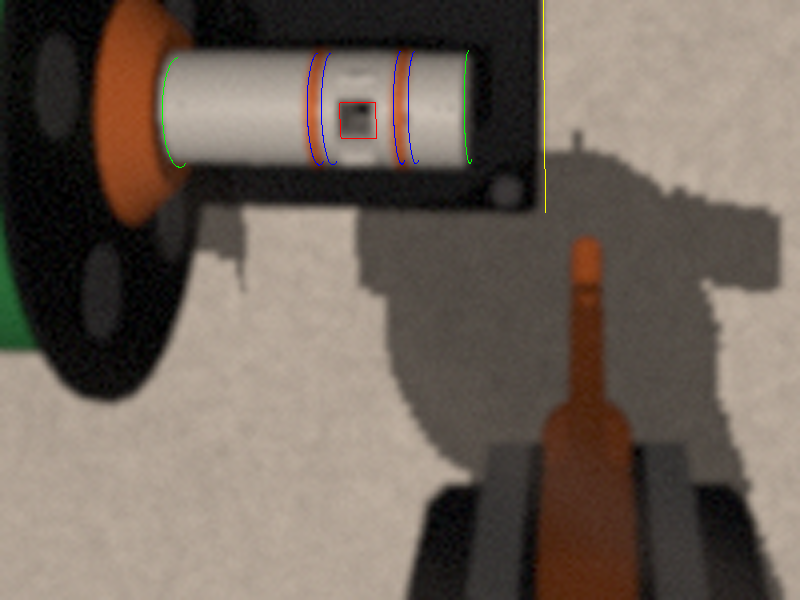

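Run:
```python
from h import *
q=down(np.radians(-90.5))
tx,ty=.5797,.1696
movel([tx,ty,.2],q,speed=.15)
movel([tx,ty,.187],q,speed=.06)
pause(.3)
e=read_eef_pos();print(read_time_s(),e,read_ft_force())
cx,cy=tx-(e[0]-tx),ty-(e[1]-ty)
movel([cx,cy,.186],q,speed=.05);pause(.2)
e=read_eef_pos();print(read_time_s(),e,read_ft_force())
import pickle
cp=camera_params("wrist");pickle.dump(cp,open("w4.pkl","wb"))
im=snap("wrist","w4.png",(210,150,340,260),5)
snap("scene","s4b.png",(350,150,510,270),5)
print(proj([[.5793,.1696,.107],e-[0,0,.0754],e+[.017,0,-.0734]],"wrist",cp))
```

```text
16.8583 [0.57986347 0.16967175 0.18730689] [ 0.82845563 -0.52696277  0.19773535]
17.3083 [0.57953286 0.16954481 0.1859846 ] [ 0.25397583 -0.16641222 -0.46326551]
[[276.59367157 232.30392011]
 [276.67589079 234.03040209]
 [276.45368232 210.72764834]]
```

View pics/w4.png

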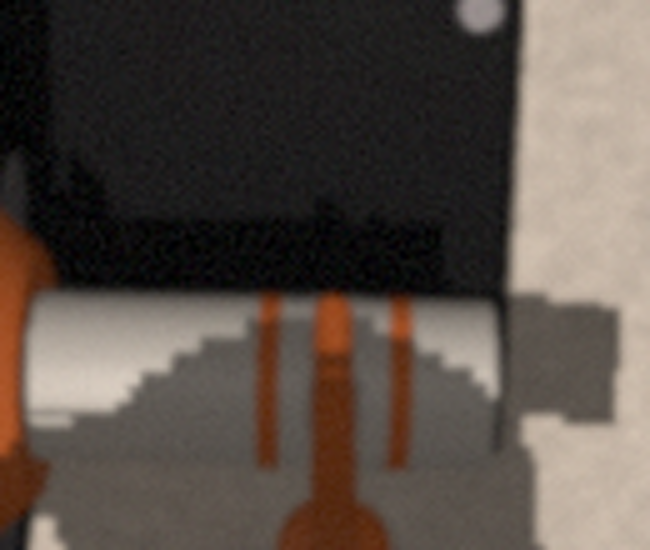

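View pics/s4b.png

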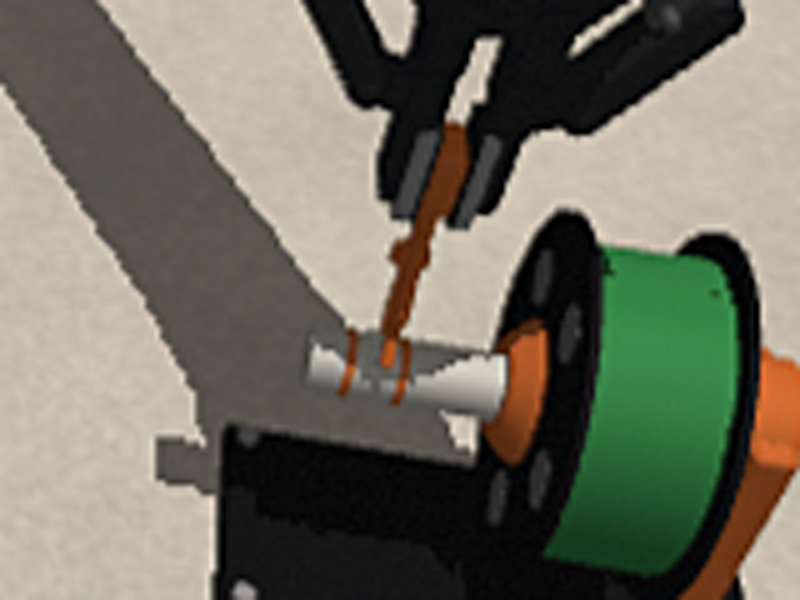

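The leg sits exactly between the bands (bands at crop x 268 and 400, leg at 334). I descend with a force check.

```bash
cat > desc.py <<'E'
from h import *
q=down(np.radians(-90.5))
def run(x,y,z0,z1,dz,fmax,sp=.03):
    z=z0
    while z>=z1-1e-9:
        movel([x,y,z],q,speed=sp);f=read_ft_force();e=read_eef_pos()
        print(round(read_time_s(),2),round(z,4),e.round(4),f.round(1))
        if abs(f[2])>fmax: return z,False
        z-=dz
    return z,True
E
python3 - <<'E'
from desc import *
print(run(.5797,.1696,.184,.170,.002,5))
E
```

```text
17.66 0.184 [0.5795 0.1695 0.1837] [ 0.1  0.5 -0.8]
17.91 0.182 [0.5795 0.1695 0.1818] [ 0.3  0.2 -0.7]
18.16 0.18 [0.5796 0.1696 0.1798] [ 0.3  0.3 -0.7]
18.41 0.178 [0.5796 0.1695 0.1778] [-0.7  0.4  0. ]
18.66 0.176 [0.5796 0.1695 0.1758] [-0.6  0.2 -0.5]
18.91 0.174 [0.5796 0.1695 0.1738] [ 0.5 -0.6 -1.5]
19.16 0.172 [0.5795 0.1695 0.1718] [-0.2  0.  -0.2]
19.41 0.17 [0.5797 0.1696 0.1698] [ 1.   0.  -0.9]
(0.16799999999999998, True)
```

Run:
```python
from desc import *
print(run(.5797,.1696,.168,.146,.002,25))
print(read_finger_gap())
snap("scene","s5.png",(350,150,510,270),5)
```

```text
19.66 0.168 [0.5802 0.1695 0.168 ] [ 1.5 -0.4 -0.3]
19.91 0.166 [0.5803 0.1696 0.1662] [ 2.2  1.1 -1. ]
20.16 0.164 [0.5804 0.1697 0.1643] [ 1.7  0.5 -0.2]
20.41 0.162 [0.5801 0.1695 0.1619] [ 3.6  0.1 -0.8]
20.66 0.16 [0.5799 0.1694 0.1596] [ 3.2  0.3 -1.1]
20.91 0.158 [0.5795 0.1691 0.1573] [ 4.1 -0.2 -3.7]
21.16 0.156 [0.5794 0.1695 0.1553] [ 4.2  0.2 -3.7]
21.41 0.154 [0.5792 0.1697 0.1534] [ 4.  -0.1 -3.3]
21.66 0.152 [0.5793 0.1697 0.1517] [ 4.6  0.7 -3.1]
21.91 0.15 [0.5792 0.1696 0.1497] [ 3.2  0.6 -2.2]
22.16 0.148 [0.5799 0.1698 0.1484] [2.6 0.5 1.8]
22.41 0.146 [0.58   0.1698 0.1481] [ 0.6 -1.   8. ]
(0.144, True)
0.010560624471122269
```

View pics/s5.png

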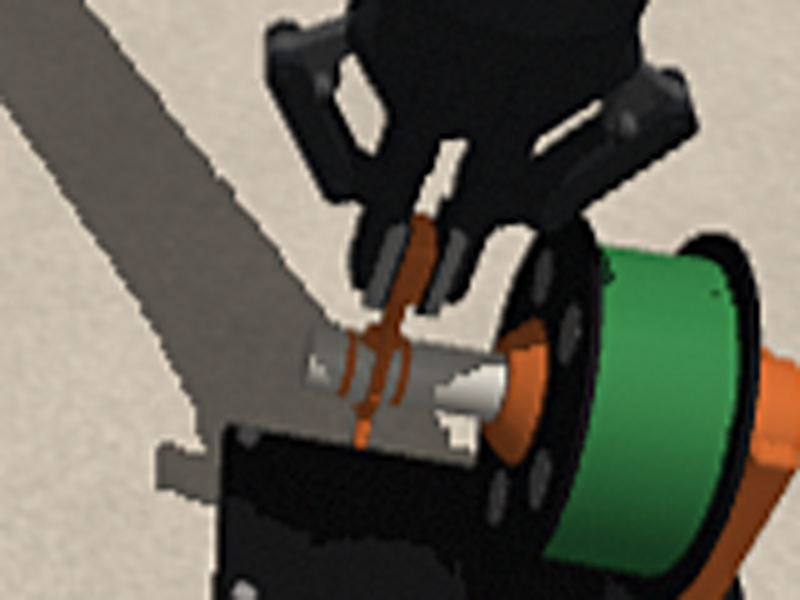

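The collar stopped the descent at TCP z = 0.148, as predicted, and the bent leg is round the axle. I press a bit more, release with a small opening, and retreat.

Run:
```python
from desc import *
print(run(.5799,.1697,.1445,.143,.0015,18))
movel([.58,.1697,.1478],q,speed=.03);pause(.1);print(read_eef_pos(),read_ft_force())
move_gripper(.032,40);pause(.2);print(read_time_s(),read_finger_gap(),read_eef_pos(),read_ft_force())
movel([.58,.1697,.215],q,speed=.08)
move_ptp([.51,.05,.26],q);pause(.3)
print(read_time_s(),read_ft_force())
cp=camera_params("wrist")
im=snap("wrist","w6.png");cv2.imwrite("pics/w6a.png",cv2.resize(im[100:250,90:290],None,fx=4,fy=4,interpolation=2))
for t in ["clip","clip_tip","clip_seat","hole"]:
    for d in tip_of("wrist",t)[:1]: print(t,d)
print(proj([[.5793,.1696,z] for z in(.146,.073,.095,.095)],"wrist",cp))
im=snap("scene","s6f.png");cv2.imwrite("pics/s6.png",cv2.resize(im[150:270,350:510],None,fx=5,fy=5,interpolation=2))
for t in ["clip","clip_tip","clip_seat","cover"]:
    for d in tip_of("scene",t)[:1]: print(t,d)
print(proj([[.5793,.1696,.146],[.5793,.1696,.073],[.5793,.1696,.095],[.44,0,0]],"scene"))
```

```text
22.71 0.1445 [0.5802 0.1699 0.148 ] [-3.5 -1.9 14.4]
22.96 0.143 [0.5802 0.1699 0.1479] [-4.9 -2.6 21.3]
(0.143, False)
[0.58022428 0.16979289 0.14822147] [ 1.44878909 -0.39819446  6.15923071]
23.9083 0.03162861201424315 [0.57961303 0.16969678 0.14741368] [ 0.3657105  -0.45360405  0.17646247]
25.8333 [ 0.37461973  0.32442575 -0.22898006]
clip {'at': [123.7, 131.3], 'confidence': 0.77}
clip_tip {'at': [158.6, 125.0], 'confidence': 0.93}
clip_seat {'at': [145.1, 127.9], 'confidence': 0.86}
hole {'at': [148.1, 126.0], 'confidence': 0.96}
[[124.64461089 131.87519973]
 [156.63690877 124.89103739]
 [148.42758203 126.61146834]
 [148.42758203 126.61146834]]
clip {'at': [432.9, 202.4], 'confidence': 0.7}
clip_tip {'at': [242.5, 215.0], 'confidence': 0.66}
clip_seat {'at': [423.6, 223.0], 'confidence': 0.76}
cover {'at': [332.5, 196.7], 'confidence': 0.93}
[[432.02345361 201.17943869]
 [421.15475378 231.85564185]
 [424.26682332 223.0720266 ]
 [331.78915183 199.94602428]]
```

View pics/w6a.png

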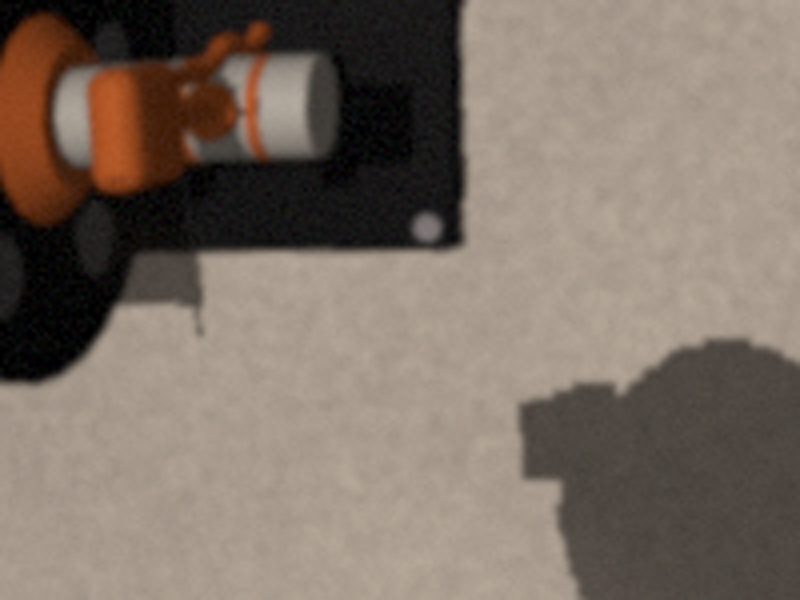

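View pics/s6.png

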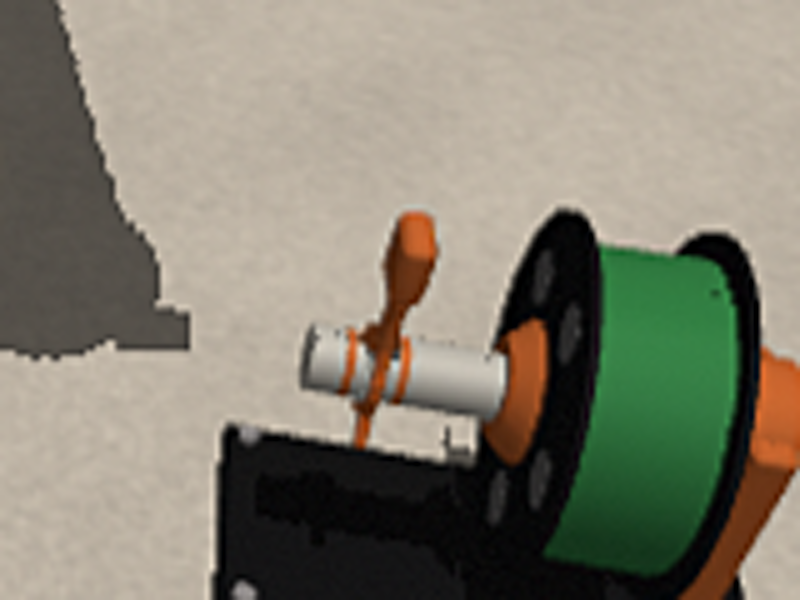

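View pics/s6f.png

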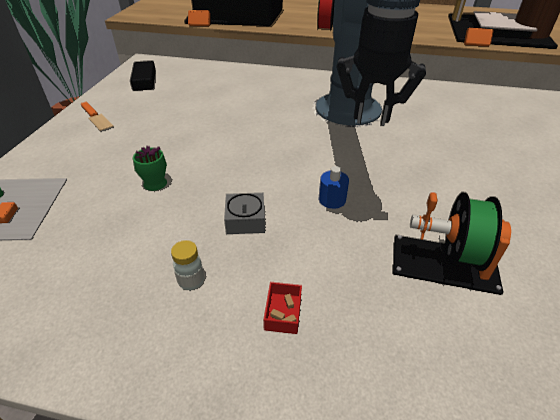

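The clip stands home on the axle: collar at crop (385,335), bent leg round the side. The cover is upright at (333,190), and the bystanders look unmoved. I hand the job in.

Run:
```python
from bench import *
sign_off();print(read_time_s())
```

```text
the job is handed in; nothing more can be done
the job is handed in; nothing more can be done
```

The job is done and handed in at about 26 s of the 67 s allowed. The blue cover stands upright, open side down, on the bare table near (0.44, 0.00). The R-clip is in the axle's cross-hole with its bent leg on the world +x side.

- **Seating:** the leg entered the hole without resistance. The collar stopped the descent at TCP height 0.148 m, where I expected it, and held against a 21 N push.
- **Bent leg:** the last pictures show its pocket round the side of the axle. I had no reading of its spread, so the snap-back is judged from the pictures and from a sideways force that built up and faded on the way down.
- **Position checks:** in the wrist picture the clip origin, seat and tip lie within about 3 pixels of the home positions. In the scene picture the origin and seat agree within about 2 pixels.
- **Checks that disagreed:** the scene-camera detector placed the clip tip at the block (0.66 confidence). That is a false report, since the tip is hidden behind the bent leg in that view. It also put the cover about 3 pixels from its expected spot, and I let that stand because the picture shows it upright.
- **Release:** the gripper is open and clear, wrist force was near 0 N, and the planter, glue jar and red bin look unmoved in the last scene picture.

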